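# Square a wall tile into the corner of the setting-out board

## Robot

A 6-joint arm with a two-finger parallel gripper is mounted at the origin on the work surface. World frame = base frame: x ahead of the robot, y to its left, z up, the work surface at z = 0. Lengths are in m, angles in rad, forces in N, time in s.
With the tool pointing down it reaches from about 0.275 to 0.975 m from the base axis. Payload 8.4 kg.
Tool frame: the origin (TCP) lies at the very end of the fingers, on their centre line; the grasp point (between the pads) lies 19 mm behind it (robot.grip_depth is the distance from the TCP to the grasp point, in m); x points along the fingers, y is the direction in which the jaws open and shut, and the axes are right-handed (so a half turn about x gives the same grasp; the last joint's range is limited). The gripper opens to 92 mm and grips with 3 to 60 N. Pads are 20 mm wide; open, the fingers measure 128 mm over their backs; the gripper's body (75 mm by 189 mm) begins 69 mm behind the grasp point.
Start: joints at [-1.228, 0.353, 1.633, -0, 1.155, -0.002], TCP at [0.211, -0.588, 0.215] pointing down, gripper open.
Joint ranges: [-2.63, 2.63], [-0.92, 2.1], [0.06, 2.66], [-1.3, 4.44], [0, 2.69], [-3.02, 3.02]. Speed limits (rad/s): [2.22, 2.22, 2.79, 3.14, 3.14, 3.14].

## Interface

Orientations are given as [roll, pitch, yaw] about the fixed x, y, z axes, in that order (R = Rz(yaw) Ry(pitch) Rx(roll)).
In Python, from workcell import robot, imaging gives the robot as it stands. Calls block until the motion is done:
- robot.goto(position, orientation): joint-space move of the TCP to a pose.
- robot.servo_line(position, orientation=None, rate=0.15): straight line of the TCP; orientation=None keeps the orientation; rate is the mean speed in m/s.
- robot.goto_joints(angles): joint-space move.
- robot.ungrasp() and robot.grab(): open the fingers fully, or close them until they stop; the grip force is fixed at half the most.
- robot.pause(seconds).
- robot.solve_ik(position, orientation): joint angles nearest the present ones, or None.
- imaging.get_image(name): name is "side" or "top"; returns a dict with "img" (480x640x3 uint8, red, green, blue), "range_z" (480x640 float32, m along the optical axis (not along the pixel's ray), 0 where there is no reading), "K" (3x3 intrinsics, pixels), "dist" ([k1, k2, p1, p2, k3] as OpenCV has them; the pictures are not rectified), "extrinsics" (4x4, takes a point from world to camera coordinates). Camera axes: x right, y down, z forward; pixel columns grow to the right and rows downward; lengths in m; the calibration is good to about 2 mm. A picture is of the moment at which its call begins.
A pose or a line that the arm cannot do raises robot.PlanningError and nothing moves.
- robot.finish_job(): hands the job in, once; it reports no verdict.
Readings, each from a call of its own:
- robot.current_clock(): time.
- robot.current_joint_pos(): joint angles.
- robot.current_qd(): joint speeds.
- robot.current_effort(): joint torques, N m.
- robot.current_eef_pos(): TCP position.
- robot.current_eef_rot(): TCP orientation.
- robot.current_contact_force(): force on the tool from outside, world axes, zero at the start.
- robot.current_wrist_torque(): the same for the moment, N m.
- robot.current_grip_width(): finger opening in m.
Only numpy, scipy, OpenCV 4.12 (cv2) and the standard library are available. Lean on these libraries where they do the work, as an engineer would, in place of code of your own. Each camera call takes 0.05 s, during which the arm holds its last target.

## Task

A loose wall tile lies askew on the plywood setting-out board. Hold the tapping block by its handle and with it nudge the tile gently, first square up against the long batten and pressed lightly on it, then along that batten until it is pressed lightly on the short batten too, so that it ends lying flat and touching both battens in the corner. Then stand the block back upright on the cork mat; keep fingers off the tile, never press hard enough to chip it, and leave the mug, the soap bottle and the stack of spare tiles alone.

Things in the scene. Friction and masses are not known exactly. Their poses are not given: they have to be found in the camera images.
- board: Fixed plywood board lying on the table, 240 (its x) by 280 (its y) by 12 mm thick; origin at the centre of its underside, z up. It carries the two wooden battens, which form a square inner corner towards its +x, +y side. It can be turned up to about 30 degrees either way; its +x side is the one away from the robot.
- long_batten: Wooden batten fixed on the board, 260 mm long along the board's y, 20 mm wide, 14 mm high, along the board's +x edge. Origin at the centre of its underside, axes as the board's; its inner face (towards the board's -x) is 10 mm from its origin and lies at x = 95 mm in the board's frame.
- short_batten: Wooden batten fixed on the board, 165 mm long along the board's x, 20 mm wide, 14 mm high, along the board's +y edge; it butts against the long batten. Origin at the centre of its underside, axes as the board's; its inner face (towards the board's -y) is 10 mm from its origin and lies at y = 110 mm in the board's frame.
- corner (a point): The inner corner where the inner faces of both battens and the board's top meet: at (95, 110, 12) mm in the board's frame; axes as the board's (+x into the long batten, +y into the short one).
- tile: Loose white glazed ceramic wall tile lying flat on the board, 100 (its x) by 150 (its y) by 8 mm thick, about 0.2 to 0.4 kg. Origin at the centre of its underside, z up. It starts 30 to 60 mm short of both battens and turned up to 15 degrees. Pushing it takes about 1 to 3 N of sliding friction; pushed hard against a batten it is stiff, and it chips when the block bears on it with more than 12 N. A light press is 2 to 7 N on the batten, over and above the sliding friction.
- tile_corner (a point): The tile's lower corner at (50, 75, 0) mm in the tile's frame, axes as the tile's; the one that belongs in the corner of the battens.
- block: Tapping block on the cork mat, 0.25 kg: upright square wooden handle 26 x 26 mm, 24 to 82 mm high, on a steel plate and a square black rubber foot 64 x 64 x 20 mm, sides parallel. The foot is clamped stiffly but up to 9 mm off-centre in the block's x and in y, each time differently: feel where its sides are. Origin on the handle's axis at the foot's underside, z up. Any side can push.
- mat: Square cork mat, 130 x 130 x 5 mm, fixed to the table left or right of the board. Origin at the centre of its underside.
- stack: Bystander: a stack of three spare tiles, about 105 x 155 mm and 24 mm high, on the table on the board's other side. Origin at the centre of its underside.
- mug: Bystander: mug, 80 mm across, 90 mm high, beyond the board to the left. Origin at the centre of its underside.
- soap: Bystander: soap bottle, 60 mm across, 150 mm high, beyond the board to the right. Origin at the centre of its underside.
There are look-alikes about, which are no part of the job. What is shaped like the block but green or purple is not meant.

How it is judged:
On the way, in this order (a step that is already met when the one before it is completed fails the run):
1. with the block, press the tile lightly (over 2 N) and squarely against the long batten (contact force between tile and long_batten above 2 N and contact force between block and tile above 2 N and angle between the x axis of tile and the x axis of board, either way round below 0.04 rad), for 0.2 s.
2. with the block, press the tile lightly (over 2 N) against the short batten while it lies along the long one (contact force between tile and short_batten above 2 N and contact force between block and tile above 2 N and x of tile_corner in the frame of corner above -0.004 m and angle between the x axis of tile and the x axis of board, either way round below 0.04 rad), for 0.2 s.
At the end, for the whole second after the job is handed in: The tile lies flat on the board, its corner within 2 mm of both battens' inner faces and square to them within 0.015 rad, at rest; the block stands upright on the cork mat, its centre within 40 mm of the mat's centre, released and at rest (x of tile_corner in the frame of corner between -0.002 and 0.002 m and y of tile_corner in the frame of corner between -0.002 and 0.002 m and z of tile in the frame of corner between -0.002 and 0.002 m and angle between the x axis of tile and the x axis of board, either way round below 0.015 rad and angle between tile's own z axis and vertical below 0.03 rad and linear speed of each of tile, block below 0.01 m/s and horizontal distance between block and mat below 0.04 m and z of block in the frame of mat between 0.002 and 0.008 m and angle between block's own z axis and vertical below 0.05 rad); the robot touches nothing.
It fails at once if the block bears on the tile with more than 12 N (it chips) (contact force between block and tile above 12 N).
It fails at once if the gripper or arm touches the tile (contact force between any of the fingers, the arm and tile above 0.3 N).
It fails at once if the mug, the soap bottle or the stack of spare tiles is moved by more than 20 mm (distance of any of mug, soap, stack from where it was at the start of the episode above 0.02 m).
It also fails if it takes over 72 s, if anything falls off the work surface, if the arm or the gripper's body presses on something with over 40 N, if the wrist force passes 120 N, or if a joint passes its speed limit or range.

## Working session

There is one attempt and no reset: what is moved stays moved. The work goes in short steps, each a Python script; the robot and the scene stay as the last script left them, time stands still between calls to the robot, and variables do not carry over. Pictures are saved under pics/ and viewed, and the job is handed in when it is done.

```bash
ls; mkdir -p pics
python3 - <<'E'
from workcell import robot, imaging
import cv2,numpy as np,pickle
d={}
for n in("side","top"):
    r=imaging.get_image(n); d[n]=r
    cv2.imwrite(f"pics/{n}0.png",r["img"][:,:,::-1])
    print(n,r["K"].tolist(),r["dist"],np.round(r["extrinsics"],4).tolist())
pickle.dump(d,open("v0.pkl","wb"))
print(robot.current_clock(),robot.current_eef_rot(),robot.current_contact_force(),robot.current_grip_width(),robot.grip_depth)
E
```

```text
pics
side [[452.44814792599004, 0.0, 322.82484839491934], [0.0, 452.44814792599004, 249.31493031791612], [0.0, 0.0, 1.0]] [-0.08556654  0.          0.          0.          0.        ] [[0.9892, -0.1453, 0.0169, -0.5347], [-0.0681, -0.5598, -0.8258, 0.0353], [0.1294, 0.8158, -0.5637, 0.8845], [0.0, 0.0, 0.0, 1.0]]
top [[545.1178041504628, 0.0, 317.8741526622492], [0.0, 545.1178041504628, 236.74350615607554], [0.0, 0.0, 1.0]] [-0.11526386  0.          0.          0.          0.        ] [[0.0306, -0.9995, -0.0056, -0.0743], [-0.9892, -0.0295, -0.1435, 0.5574], [0.1433, 0.0099, -0.9896, 1.2579], [0.0, 0.0, 0.0, 1.0]]
0.1 [-1.56221335  1.56955396  1.92417528] [ 0.64352628 -0.2347343   0.11085447] 0.09160842451963128 0.0187
```

View pics/top0.png

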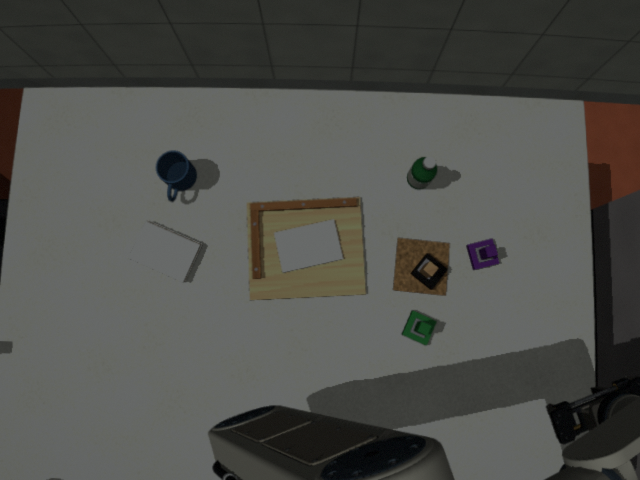

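View pics/side0.png

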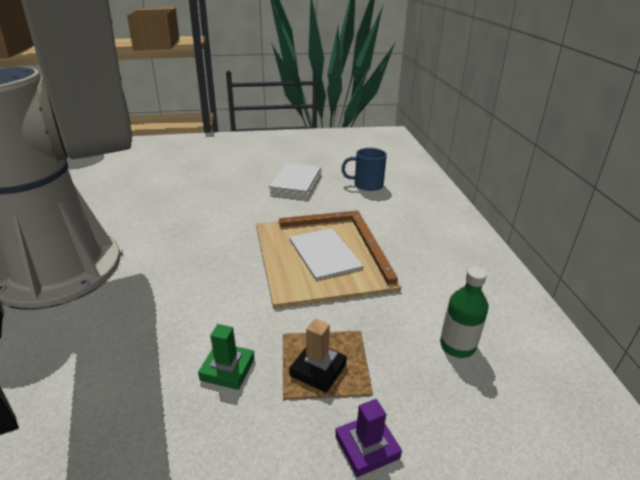

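The top view shows the black-footed block with the wood handle at about (430,270) on the cork mat. Green (419,328) and purple (483,254) are the look-alikes. The tile is at (308,246) on the board, with the long batten along the top edge and the short one on the left. Next I'll measure and confirm with a crop.

```bash
cat > h.py <<'E'
import cv2,numpy as np
def ray(r,px):
    px=np.asarray(px,float).reshape(-1,1,2)
    u=cv2.undistortPoints(px,r["K"],r["dist"]).reshape(-1,2)
    E=r["extrinsics"];R=E[:3,:3];t=E[:3,3]
    d=np.c_[u,np.ones(len(u))]@R
    return -R.T@t,d
def plane(r,px,z):
    o,d=ray(r,px); return o+d*((z-o[2])/d[:,2])[:,None]
def proj(r,P):
    E=r["extrinsics"]
    return cv2.projectPoints(np.asarray(P,float).reshape(-1,1,3),cv2.Rodrigues(E[:3,:3])[0],E[:3,3],r["K"],r["dist"])[0].reshape(-1,2)
E
python3 - <<'E'
import pickle,cv2,numpy as np
d=pickle.load(open("v0.pkl","rb"))
im=d["top"]["img"][:,:,::-1]
a=cv2.resize(im[190:310,240:460],None,fx=3.6,fy=3.6,interpolation=cv2.INTER_CUBIC)
cv2.imwrite("pics/tc.png",np.clip(a*1.5,0,255))
b=d["side"]["img"][300:410,260:400,::-1]
cv2.imwrite("pics/sc.png",np.clip(cv2.resize(b,None,fx=5,fy=5,interpolation=cv2.INTER_CUBIC)*1.5,0,255))
hsv=cv2.cvtColor(d["top"]["img"],cv2.COLOR_RGB2HSV)
for p in [(300,250),(290,290),(300,205),(257,240),(405,280),(430,268),(420,270),(200,300)]: print(p,hsv[p[1],p[0]])
E
```

```text
(300, 250) [ 60   2 106]
(290, 290) [ 22  93 102]
(300, 205) [ 14 150  78]
(257, 240) [ 14 153  75]
(405, 280) [ 16 127  84]
(430, 268) [ 16 114 101]
(420, 270) [16 92 47]
(200, 300) [ 45  10 105][ WARN:0@0.034] global loadsave.cpp:1063 imwrite_ Unsupported depth image for selected encoder is fallbacked to CV_8U.
```

View pics/tc.png

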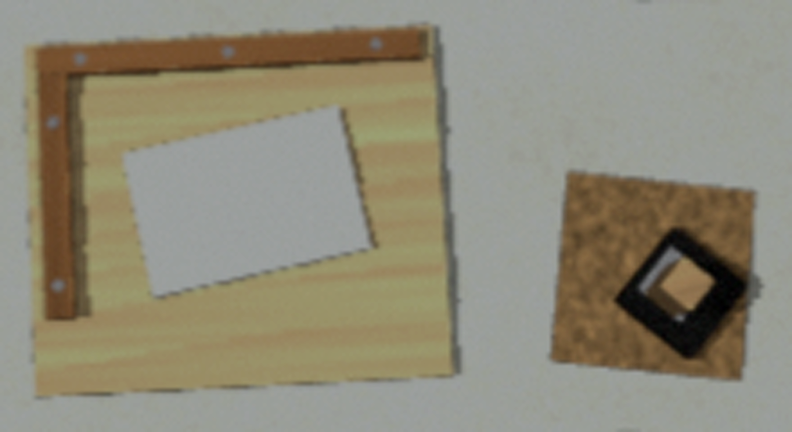

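View pics/sc.png

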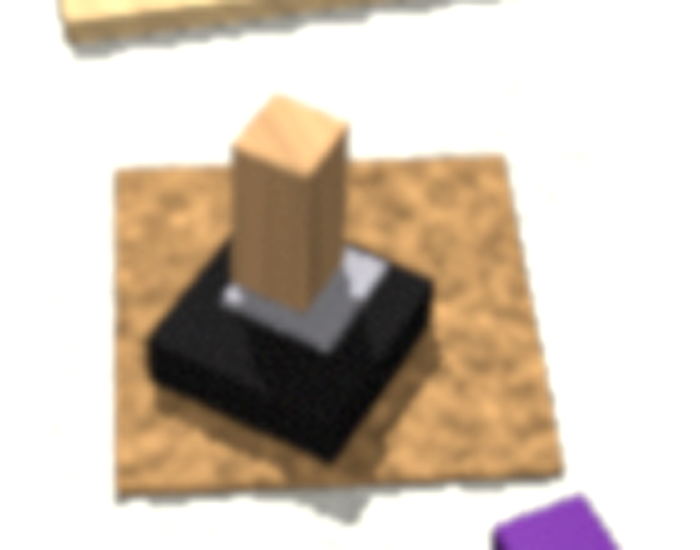

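```bash
cat > m.py <<'E'
import pickle,cv2,numpy as np
from h import *
def biggest(m):
    c,_=cv2.findContours(m.astype(np.uint8),cv2.RETR_EXTERNAL,cv2.CHAIN_APPROX_NONE)
    return max(c,key=cv2.contourArea)
def rect(r,m,z):
    c=biggest(m); P=plane(r,c.reshape(-1,2),z)[:,:2]
    h=cv2.minAreaRect((P*1000).astype(np.float32))
    return h
def tile_mask(r,poly):
    hsv=cv2.cvtColor(r["img"],cv2.COLOR_RGB2HSV)
    M=np.zeros((480,640),np.uint8); cv2.fillPoly(M,[np.int32(poly)],1)
    return (hsv[...,1]<45)&(hsv[...,2]>80)&(M>0)
E
python3 - <<'E'
from m import *
d=pickle.load(open("v0.pkl","rb"));r=d["top"]
hsv=cv2.cvtColor(r["img"],cv2.COLOR_RGB2HSV);H,S,V=hsv[...,0],hsv[...,1],hsv[...,2]
box=lambda x0,y0,x1,y1:(np.arange(640)[None]>=x0)&(np.arange(640)[None]<x1)&(np.arange(480)[:,None]>=y0)&(np.arange(480)[:,None]<y1)
print("tile",rect(r,(S<45)&(V>80)&box(268,212,350,278),.020))
b=box(240,190,372,305)
print("board",rect(r,(S>60)&b,.012))
bat=(S>125)&(H<18)&(V>55)&b
c=biggest(bat);print(cv2.approxPolyDP(c,3,True).reshape(-1,2).tolist())
mat=(S>60)&(H<25)&box(385,225,465,305)
print("mat",rect(r,mat|(V<45)&box(385,225,450,305),.005))
bl=(V<40)&box(405,245,455,295)
P=biggest(bl);print("foot",rect(r,bl,.025),cv2.minAreaRect(P))
hb=(S>60)&(V>88)&box(420,255,442,282)
print("handle px",cv2.minAreaRect(biggest(hb)),rect(r,hb,.087))
E
```

```text
tile ((540.5774536132812, -34.06842803955078), (100.88813018798828, 150.8773956298828), 14.584269523620605)
board ((536.0077514648438, -27.172927856445312), (238.62696838378906, 278.57843017578125), 4.631121635437012)
[[356, 199], [250, 204], [253, 278], [260, 277], [259, 209], [356, 205]]
mat ((499.6368103027344, -310.9631652832031), (129.2951202392578, 129.07679748535156), 85.58748626708984)
foot ((487.0220031738281, -327.3479309082031), (66.79693603515625, 68.39532470703125), 52.82138442993164) ((429.42755126953125, 270.9442443847656), (28.046695709228516, 28.046695709228516), 37.5685920715332)
handle px ((430.19512939453125, 268.256103515625), (9.995121002197266, 9.526599884033203), 38.65980911254883) ((487.5403137207031, -316.552978515625), (22.55730628967285, 22.13623809814453), 52.567142486572266)
```

```bash
cat >> h.py <<'E'
from scipy.spatial.transform import Rotation as Ro
def rpy(a):
    c,s=np.cos(a),np.sin(a)
    return Ro.from_matrix(np.array([[0,c,s],[0,s,-c],[-1,0,0]])).as_euler('xyz')
E
python3 - <<'E'
from m import *
from workcell import robot
d=pickle.load(open("v0.pkl","rb"));r=d["top"];s=d["side"]
hp=plane(s,[(306.6,329.6),(316,319.4),(329.6,325),(321,335.6)],.087);print("handle side",hp.round(4).tolist(),hp.mean(0))
# top-face corners in top crop /3.6
tp=plane(r,np.array([(660,287),(686,258),(716,284),(690,311)])/3.6+[240,190],.087);print("handle top",tp.mean(0),tp.round(4).tolist())
fs=plane(s,np.array([(150,342),(335,416),(432,285)])/5+[260,300],.025);print("foot side corners",fs.round(4).tolist(),"centre",(fs[0]+fs[2])/2)
ft=plane(r,np.array([(617,298),(680,230),(743,288),(690,350)])/3.6+[240,190],.025);print("foot top",ft.mean(0),ft.round(4).tolist())
# batten inner edges, sub-pixel gradient
yaw=np.radians(4.63);B=np.array([.536,-.0272]);ex=np.array([np.cos(yaw),np.sin(yaw)]);ey=np.array([-ex[1],ex[0]])
hsv=cv2.cvtColor(r["img"],cv2.COLOR_RGB2HSV)
S=hsv[...,1].astype(np.float32)
def edge(fixed,axis,z,lo,hi):
    out=[]
    for f in fixed:
        t=np.arange(lo,hi,.00025)
        Q=np.array([B+(ex*u+ey*f if axis==0 else ex*f+ey*u) for u in t])
        px=proj(r,np.c_[Q,np.full(len(Q),z)]).astype(np.float32)
        v=cv2.remap(r["img"][...,2].astype(np.float32),px[:,0].reshape(1,-1),px[:,1].reshape(1,-1),cv2.INTER_CUBIC)[0]
        g=np.gradient(cv2.GaussianBlur(v.reshape(1,-1),(0,0),4)[0]); out.append(t[np.argmax(abs(g))])
    return np.array(out)
f=np.linspace(-.09,.09,10);e=edge(f,0,.026,.08,.105);print("long",np.median(e),np.polyfit(f,e,1),e.round(4))
f=np.linspace(-.05,.08,10);e=edge(f,1,.026,.095,.125);print("short",np.median(e),np.polyfit(f,e,1),e.round(4))
for n,a in (("start",None),):
    R=Ro.from_euler('xyz',robot.current_eef_rot()).as_matrix();print(np.degrees(np.arctan2(R[1,1],R[0,1])))
for a in (52.7,-37.3,142.7,-127.3):
    print(a,robot.solve_ik([.4875,-.3175,.046],rpy(np.radians(a))))
for a in (4.6,94.6,-85.4,-175.4): print(a,robot.solve_ik([.46,-.03,.06],rpy(np.radians(a))))
E
```

```text
handle side [[0.4685, -0.3233, 0.087], [0.4843, -0.3044, 0.087], [0.502, -0.3183, 0.087], [0.4869, -0.3375, 0.087]] [ 0.48542151 -0.32087178  0.087     ]
handle top [ 0.48549981 -0.31868492  0.087     ] [[0.4837, -0.3008, 0.087], [0.5027, -0.3173, 0.087], [0.4866, -0.3366, 0.087], [0.469, -0.32, 0.087]]
foot side corners [[0.4424, -0.3367, 0.025], [0.4916, -0.3703, 0.025], [0.5278, -0.3257, 0.025]] centre [ 0.48512113 -0.33117757  0.025     ]
foot top [ 0.48673413 -0.32750386  0.025     ] [[0.4811, -0.2836, 0.025], [0.5278, -0.3256, 0.025], [0.4901, -0.3682, 0.025], [0.4479, -0.3326, 0.025]]
long 0.09262500000000001 [-0.00136364  0.09265   ] [0.0933 0.0925 0.093  0.0923 0.093  0.092  0.0928 0.092  0.0925 0.0933]
short 0.101125 [0.00272727 0.10460909] [0.1175 0.1008 0.1013 0.0998 0.1015 0.101  0.1003 0.1    0.123  0.1015]
-70.24464626228246
52.7 [-5.79854277e-01  4.95908289e-01  1.85182376e+00 -4.44089210e-16
  7.93860604e-01 -1.49964279e+00]
-37.3 [-0.57985428  0.49590829  1.85182376  0.          0.7938606   0.07115353]
142.7 None
-127.3 [-5.79854277e-01  4.95908289e-01  1.85182376e+00 -4.44089210e-16
  7.93860604e-01  1.64194986e+00]
4.6 [-6.83791259e-02  3.27098917e-01  2.10301930e+00 -4.44089210e-16
  7.11474432e-01 -1.48664272e-01]
94.6 [-6.83791259e-02  3.27098917e-01  2.10301930e+00 -4.44089210e-16
  7.11474432e-01 -1.71946060e+00]
-85.4 [-6.83791259e-02  3.27098917e-01  2.10301930e+00 -4.44089210e-16
  7.11474432e-01  1.42213206e+00]
-175.4 [-6.83791259e-02  3.27098917e-01  2.10301930e+00 -4.44089210e-16
  7.11474432e-01  2.99292838e+00]<sys>:0: UserWarning: Gimbal lock detected. Setting third angle to zero since it is not possible to uniquely determine all angles.
```

```bash
cat > g.py <<'E'
import warnings; warnings.filterwarnings("ignore")
from m import *
from workcell import robot, imaging
def st(l=""):
    print(l,round(robot.current_clock(),2),np.round(robot.current_eef_pos(),4),"F",np.round(robot.current_contact_force(),2),"w",round(robot.current_grip_width(),4))
def fmean(n=4,dt=.02):
    o=[]
    for _ in range(n): o.append(robot.current_contact_force()); robot.pause(dt)
    return np.mean(o,0)
E
python3 - <<'E'
from g import *
A=rpy(np.radians(-37.3)); x,y=.4855,-.3192
robot.goto([x,y,.13],A); st("above")
print(fmean(6),np.std([ (robot.pause(.02),robot.current_contact_force())[1] for _ in range(8)],0))
robot.servo_line([x,y,.035],A,rate=.15); st("down")
robot.grab(); st("grab")
robot.servo_line([x,y,.100],A,rate=.15); st("up")
print(fmean(8))
r=imaging.get_image("side"); cv2.imwrite("pics/g1.png",r["img"][:,:,::-1]); pickle.dump(r,open("g1.pkl","wb"))
E
```

```text
above 1.56 [ 0.4853 -0.3201  0.1303] F [-0.45 -0.96  0.29] w 0.0917
[ 0.13485952 -0.08287662  0.04390591] [0.43986102 0.21042447 0.62214832]
down 2.58 [ 0.4859 -0.3195  0.0356] F [ 0.92 -0.1   0.58] w 0.0918
grab 3.58 [ 0.4854 -0.3192  0.035 ] F [-0.02 -0.89  1.16] w 0.0259
up 4.17 [ 0.4852 -0.319   0.0996] F [-0.23 -0.22 -3.38] w 0.0258
[-0.38869549  0.10841473 -2.81121366]
```

View pics/g1.png

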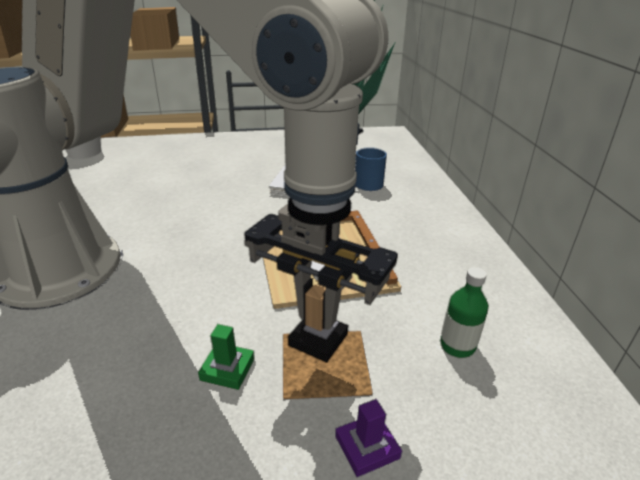

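The block is held clear of the mat at (318,320) and hanging straight. Next is the approach and the first push.

```bash
cat >> g.py <<'E'
yaw=np.radians(4.63);B=np.array([.536,-.0272]);ex=np.array([np.cos(yaw),np.sin(yaw)]);ey=np.array([-ex[1],ex[0]])
AP=rpy(yaw)
def W(bx,by,z): return [*(B+ex*bx+ey*by),z]
E
cat > p1.py <<'E'
from g import *
robot.goto(W(-.108,-.006,.10),AP); st("over")
robot.servo_line(W(-.108,-.006,.0445),AP,rate=.1)
F0=fmean(10); st("low"); print("F0",F0)
h=-.108; log=[]
def step(d,rate,n=3):
    global h
    h+=d; robot.servo_line(W(h,-.006,.0445),AP,rate=rate)
    F=fmean(n,.015)-F0; f=-F[:2]@ex; log.append((round(h*1000,2),round(f,2),round(-F[:2]@ey,2),round(robot.current_clock(),2))); return f
while h<-.060:
    if step(.004,.06)>6: print("early");break
n=0
while h<-.050:
    if step(.001,.02)>5: print("early2");break
while h<-.038:
    f=step(.00025,.01,4)
    if f>4.5:
        F=fmean(8,.015)-F0;f=-F[:2]@ex;log.append(("re",round(f,2)))
        if f>6: break
        if f>4.5: pass
for l in log: print(*l,sep=' ',end=' | ')
st("\nend")
E
python3 p1.py
```

```text
over 5.44 [ 0.4298 -0.0425  0.1002] F [-0.36  0.22 -2.94] w 0.026
low 6.32 [ 0.4294 -0.042   0.0451] F [ 0.18  0.82 -1.96] w 0.0259
F0 [ 0.08320317 -0.21747381 -2.44881134]
-104.0 0.08 -0.32 6.62 | -100.0 -0.13 -0.21 6.92 | -96.0 0.21 0.05 7.22 | -92.0 0.29 0.06 7.52 | -88.0 0.12 -0.53 7.82 | -84.0 -0.03 -0.39 8.12 | -80.0 -0.05 -0.46 8.42 | -76.0 0.55 -0.3 8.72 | -72.0 0.25 0.03 9.02 | -68.0 -0.24 -0.13 9.32 | -64.0 -0.46 0.08 9.62 | -60.0 -0.47 0.08 9.92 | -59.0 -0.18 -0.61 10.22 | -58.0 1.79 -0.41 10.52 | -57.0 0.81 -0.77 10.82 | -56.0 0.99 -0.8 11.12 | -55.0 0.76 -1.0 11.42 | -54.0 1.84 -0.01 11.72 | -53.0 1.17 -0.17 12.02 | -52.0 1.31 -0.33 12.32 | -51.0 1.36 0.13 12.62 | -50.0 1.36 0.12 12.92 | -49.75 1.5 -0.79 13.23 | -49.5 1.87 -0.21 13.55 | -49.25 1.29 -0.11 13.87 | -49.0 1.72 -0.03 14.18 | -48.75 1.56 -0.66 14.5 | -48.5 1.91 -0.57 14.82 | -48.25 1.36 -0.33 15.13 | -48.0 1.34 -0.07 15.45 | -47.75 1.85 -0.58 15.77 | -47.5 1.29 -0.03 16.08 | -47.25 1.45 -0.13 16.4 | -47.0 1.95 -0.05 16.72 | -46.75 1.39 -0.09 17.03 | -46.5 1.8 -0.14 17.35 | -46.25 1.52 -0.63 17.67 | -46.0 1.4 -0.24 17.98 | -45.75 1.06 -0.21 18.3 | -45.5 1.55 -0.58 18.62 | -45.25 1.4 -0.34 18.93 | -45.0 1.72 -0.26 19.25 | -44.75 1.44 -0.12 19.57 | -44.5 1.51 -0.16 19.88 | -44.25 1.85 -0.27 20.2 | -44.0 1.47 -0.29 20.52 | -43.75 2.13 -0.55 20.83 | -43.5 2.7 -0.0 21.15 | -43.25 4.6 -0.14 21.47 | re 4.66 | -43.0 5.1 0.18 21.92 | re 5.42 | -42.75 6.68 0.86 22.37 | re 6.06 | 
end 22.5 [ 0.493  -0.0367  0.0444] F [-5.6  -0.51  1.74] w 0.0257
```

Run:
```python
from g import *
for n in ("side","top"):
    r=imaging.get_image(n); pickle.dump(r,open(f"p1{n}.pkl","wb"))
    im=r["img"][:,:,::-1]
    c=im[190:310,240:400] if n=="top" else im[180:330,230:430]
    cv2.imwrite(f"pics/p1{n}.png",np.clip(cv2.resize(c,None,fx=4,fy=4,interpolation=cv2.INTER_CUBIC)*1.3,0,255).astype(np.uint8))
print(fmean(8))
```

```text
[-6.13679758 -0.90326058  1.22311838]
```

View pics/p1side.png

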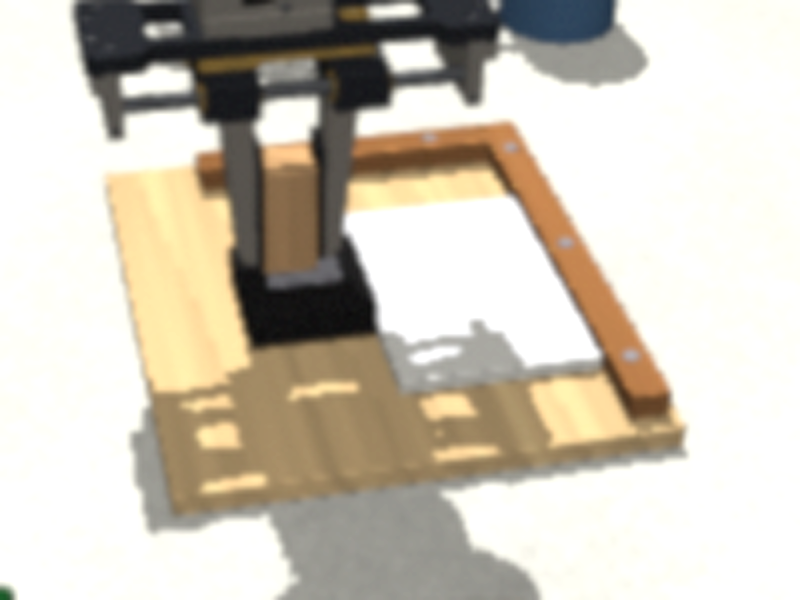

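View pics/p1top.png

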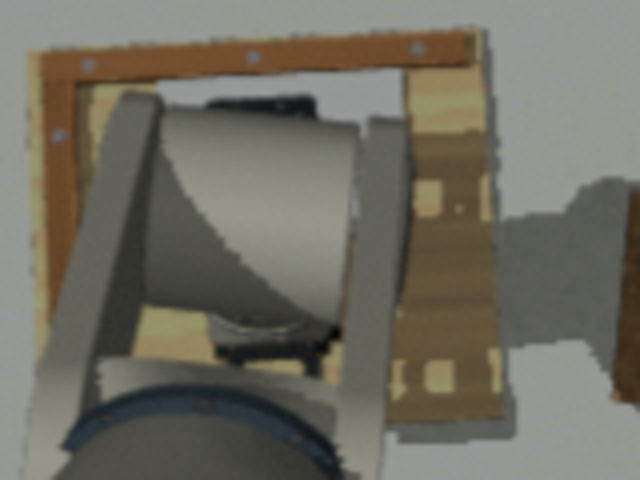

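The tile is flush on the long batten at about 6 N, and the foot is beside it, not on top. Now for the −y side.

```bash
cat > p2.py <<'E'
from g import *
r=pickle.load(open("p1top.pkl","rb"))
P=plane(r,[(342,212.5),(279.5,211)],.020)[:,:2]-B
print("tile -y,+y corner in board",(P@ex).round(4),(P@ey).round(4))
ey0=(P@ey)[0]
h=-.04275
robot.servo_line(W(h-.015,-.006,.0445),AP,rate=.05)
robot.servo_line(W(h-.015,-.006,.09),AP,rate=.15)
bx=.0385; h=ey0-.0249-.012; print("start by",h)
robot.goto(W(bx,h,.09),AP)
robot.servo_line(W(bx,h,.0445),AP,rate=.1)
F0=fmean(10); st("low"); print("F0",F0)
log=[]
h0=h
def step(d,rate,n=3):
    global h
    h+=d; x=bx+.0006*min(1,max(0,(h-h0)/.04))
    robot.servo_line(W(x,h,.0445),AP,rate=rate)
    F=fmean(n,.015)-F0; f=-F[:2]@ey; log.append((round(h*1000,2),round(f,2),round(-F[:2]@ex,2),round(robot.current_clock(),2))); return f
while h<-.072:
    if step(min(.003,max(-.072-h,.0005)),.05)>5: print("early");break
while h<-.068:
    if step(.001,.02)>5: print("early2");break
while h<-.058:
    f=step(.0003,.01,4)
    if f>4.5:
        F=fmean(8,.015)-F0;f=-F[:2]@ey;log.append(("re",round(f,2)))
        if f>6: break
robot.pause(.3)
for l in log: print(*l,sep=' ',end=' | ')
st("\nend")
E
python3 p2.py
cat > look.py <<'E'
import sys
from g import *
t=sys.argv[1]
for n in ("side","top"):
    r=imaging.get_image(n); pickle.dump(r,open(f"{t}{n}.pkl","wb"))
    im=r["img"][:,:,::-1]
    c=im[190:310,240:400] if n=="top" else im[180:330,230:430]
    cv2.imwrite(f"pics/{t}{n}.png",np.clip(cv2.resize(c,None,fx=4,fy=4,interpolation=cv2.INTER_CUBIC)*1.3,0,255).astype(np.uint8))
E
python3 look.py p2
```

```text
tile -y,+y corner in board [0.0803 0.0919] [-0.0937  0.0582]
start by -0.1305765232182646
low 25.08 [ 0.5854 -0.1543  0.0452] F [-1.34 -0.74 -2.18] w 0.0259
F0 [ 0.22644973  0.14818993 -2.19031472]
-127.58 0.26 0.28 25.38 | -124.58 -0.42 -0.15 25.68 | -121.58 0.2 0.11 25.98 | -118.58 0.14 0.42 26.28 | -115.58 0.09 0.3 26.58 | -112.58 -0.12 0.16 26.88 | -109.58 0.38 0.3 27.18 | -106.58 0.27 -0.1 27.48 | -103.58 0.29 0.4 27.78 | -100.58 -0.43 0.6 28.08 | -97.58 0.31 0.25 28.38 | -94.58 0.34 0.54 28.68 | -91.58 0.11 0.52 28.98 | -88.58 -0.13 0.47 29.28 | -85.58 0.28 -0.24 29.58 | -82.58 0.27 -0.02 29.88 | -79.58 0.51 0.62 30.18 | -76.58 0.34 -0.06 30.48 | -73.58 0.07 0.51 30.78 | -72.0 0.23 -0.19 31.08 | -71.0 0.58 0.41 31.38 | -70.0 0.89 0.38 31.68 | -69.0 1.22 0.63 31.98 | -68.0 0.54 0.02 32.28 | -67.7 1.46 0.1 32.6 | -67.4 1.73 -0.06 32.92 | -67.1 1.24 0.1 33.23 | -66.8 1.03 0.01 33.55 | -66.5 0.76 0.12 33.87 | -66.2 1.13 0.76 34.18 | -65.9 1.48 0.34 34.5 | -65.6 1.27 0.27 34.82 | -65.3 2.85 0.42 35.13 | -65.0 5.26 0.32 35.45 | re 5.44 | -64.7 6.56 0.31 35.9 | re 6.85 | 
end 36.33 [ 0.5803 -0.0891  0.0446] F [-1.01 -6.64 -2.87] w 0.0261
```

View pics/p2side.png

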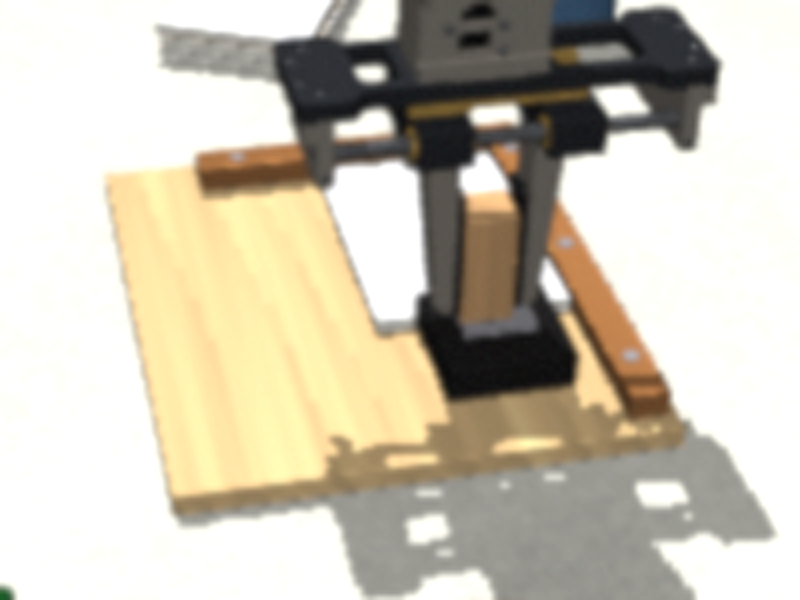

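View pics/p2top.png

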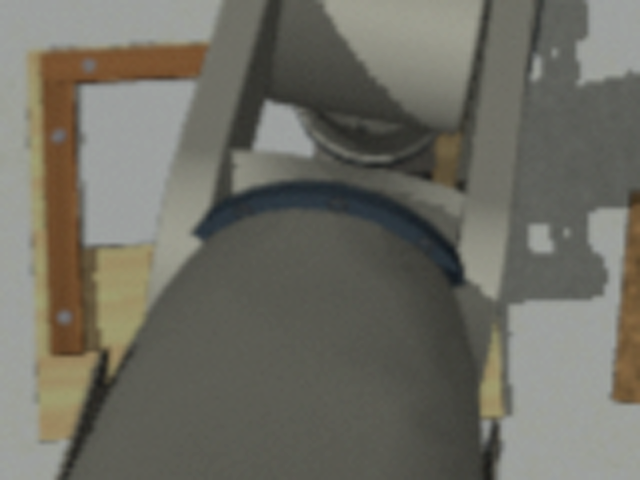

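The tile is seated in both battens, at about 6.7 N on the block. I'll back off and check with the arm clear before putting the block down.

```bash
python3 - <<'E'
from g import *
robot.servo_line(W(.0391,-.0797,.0445),AP,rate=.05)
robot.servo_line(W(.0391,-.0797,.10),AP,rate=.15)
robot.goto([.4996,-.311,.10],AP); st("over mat"); robot.pause(.2); print(fmean(6))
E
python3 look.py p3
python3 - <<'E'
from m import *
import g
r=pickle.load(open("p3top.pkl","rb"))
hsv=cv2.cvtColor(r["img"],cv2.COLOR_RGB2HSV)
h=rect(r,tile_mask(r,proj(r,[g.W(x,y,.02) for x,y in((-.03,-.07),(.099,-.07),(.099,.114),(-.03,.114))])),.020);print(h)
c=np.array(h[0])/1000-g.B;print("tile centre board",c@g.ex,c@g.ey)
E
```

```text
over mat 38.29 [ 0.4997 -0.3101  0.0994] F [ 1.01  0.13 -2.37] w 0.0259
[-0.04464315  0.10539975 -2.23308714]
((578.2296752929688, 9.953369140625), (101.09955596923828, 148.5911407470703), 4.56708288192749)
tile centre board 0.045090919922649395 0.033623314149237866
```

View pics/p3top.png

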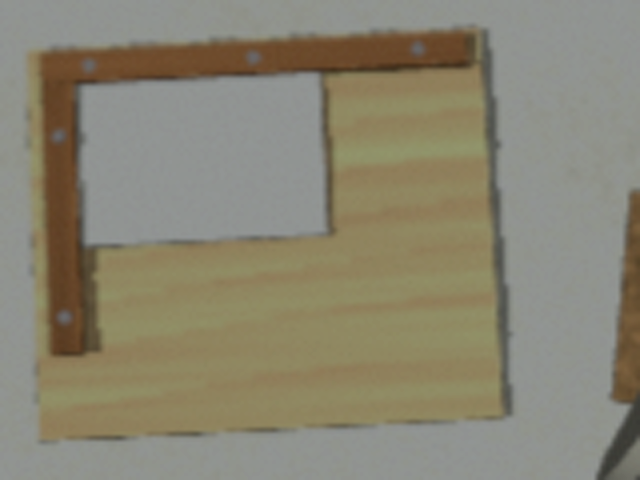

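View pics/p3side.png

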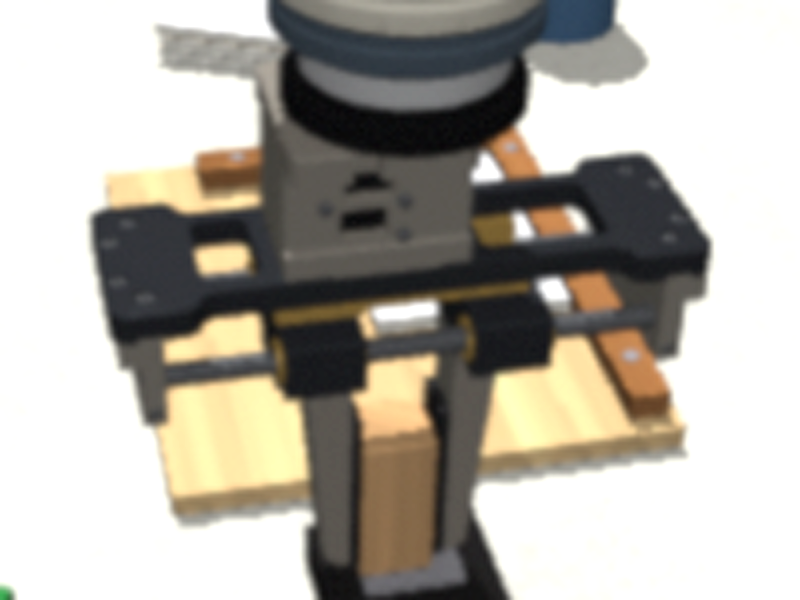

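The crop shows the tile tight in the corner with no gap on either batten. It measures x 45.1 mm (45 expected) and square within 0.1°. Now I'll set the block down.

Run:
```python
from g import *
p=[.4996,-.311]
robot.servo_line([*p,.042],AP,rate=.1)
z=.038
while z>.033:
    robot.servo_line([*p,z],AP,rate=.02); F=fmean(3)
    print(round(z,4),F[2].round(2))
    if F[2]>1: break
    z-=.0006
robot.ungrasp(); robot.pause(.2); st("open")
robot.servo_line([*p,.13],AP,rate=.12)
robot.goto([.40,-.40,.25],AP); robot.pause(.3); st("clear")
for n in ("side","top"):
    r=imaging.get_image(n); pickle.dump(r,open(f"p4{n}.pkl","wb")); cv2.imwrite(f"pics/p4{n}.png",r["img"][:,:,::-1])
```

```text
0.038 -2.22
0.0374 -2.7
0.0368 -2.55
0.0362 -2.27
0.0356 -2.54
0.035 -1.72
0.0344 5.26
open 42.88 [ 0.4996 -0.311   0.0344] F [0.73 0.55 1.11] w 0.0919
clear 44.88 [ 0.4004 -0.3991  0.2489] F [ 0.6  -0.28  0.17] w 0.0917
```

View pics/p4side.png

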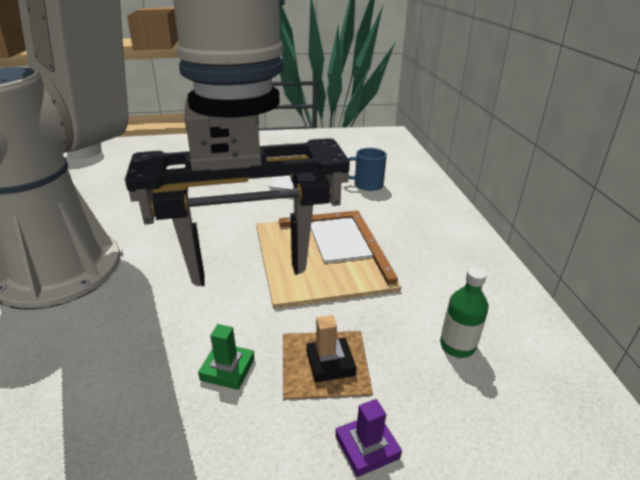

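View pics/p4top.png

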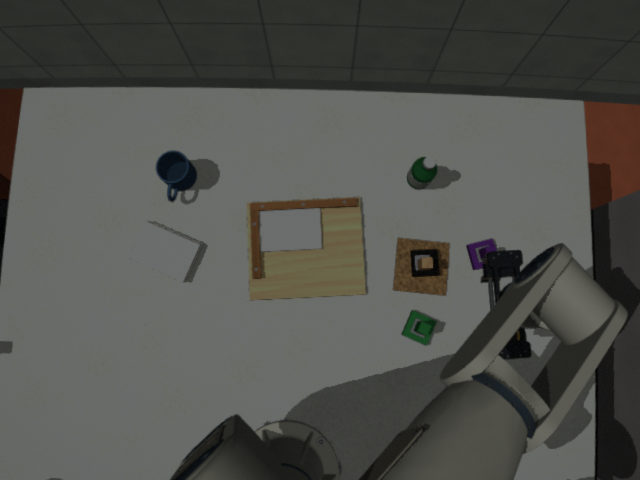

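The block stands upright on the mat at top (425,263). The tile sits in the corner at (291,229). The mug, soap and stack haven't moved, and the gripper is clear.

```bash
python3 -c "
from workcell import robot
robot.finish_job(); print(robot.current_clock())"
```

```text
the job is handed in; nothing more can be done
the job is handed in; nothing more can be done
```

I seated the tile in the corner of the two battens, stood the block back on the cork mat and handed the job in at about 45 s. No verdict was reported.

**Pressing:** I gripped the black-footed block by its handle and pushed the tile square onto the long batten, holding about 6 N. I then pushed it along that batten onto the short one, holding about 6.7 N. My samples between steps peaked at about 6.9 N, against the 12 N chip limit.

**Last checks:**
- **Tile:** no gap is visible at either batten. It is square to the board within 0.1°. Its centre is at x = 45.1 mm in the board frame (45 expected).
- **Tile along y:** the centre measured 33.6 mm against 35 expected. The tile's outline also measured 1.4 mm short on that axis, so I took this as its edge being partly hidden at the short batten. The contact force also rose where expected.
- **Block:** it stands upright and released on the mat. I set it down with the handle axis at the mat's measured centre.
- **Bystanders:** the mug, soap bottle and stack look unmoved, and the gripper is clear of everything.

**What disagreed:** in both pushes the sliding force showed up later than the geometry predicted. It did not matter, because the force rose at the batten where expected each time. During the first press there was also an unexpected upward force of about 4 N on the tool; the pictures showed the foot beside the tile, not on top of it.

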